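# Load the caddy from the coater's catch tray and hold it up level

## Task

Take the two finished square substrate boxes out of the catch tray beside the spin coater and stand them gently (not dropped) upright in the carrying caddy, one on each side of its handle bar; leave the round jar in the tray and the bottle and beaker where they are. Then lift the loaded caddy straight up by its handle bar, without tipping it, until its underside is about 10 cm above the bench, and keep it there level and still: the program finishes while holding it, so do not put it down or let go.

Things in the scene. Friction and masses are not known exactly. Their poses are not given: they have to be found in the camera images.
- tray: fixed stainless catch tray, open on top, 150 x 300 x 18 mm (its x, y, z), walls and floor 4 mm thick. Origin: centre of its underside, on the bench. Three places in a row along its y axis, at about y = -90, 0 and +90 mm (each off by up to 12 mm), hold the two boxes and the round jar in any order. To its left, at least 60 mm away, stands the fixed spin coater, a black drum 130 mm tall
- box_a: finished substrate box: closed square white plastic box with a grey lid seam, 36 x 36 x 46 mm tall, about 60 g, standing in the tray. Origin: centre of its underside; z up; x and y square to its sides
- box_b: second finished substrate box, identical to box_a; either may go on either side of the caddy
- jar: round amber jar with a black cap, 42 mm diameter, 52 mm tall, standing in the tray; stays there. Origin: centre of its underside
- caddy: loose grey plastic carrying caddy on the bench, about 0.36 kg empty: open box 190 x 164 mm (its x, y), walls 34 mm high, walls and floor 6 mm thick, no dividers, with a handle bar over its middle along its x axis. Origin: centre of the underside; z up. The boxes stand on its floor either side of the bar, e.g. centred near x = 0, y = +-50 mm
- caddy_bar (a point): middle of the caddy's straight aluminium handle bar, 82 mm above its underside: 12 mm wide, 14 mm high (top at 89 mm), full length along the caddy's x axis, carried by an upright 20 mm wide at each end (x = +-92 mm). Axes as the caddy's
- bottle: bystander: capped white bottle, 64 mm diameter, 130 mm tall, beyond the work; origin: centre of its underside
- beaker: bystander: open glass beaker, 72 mm diameter, 90 mm tall, beyond the work; origin: centre of its underside
Things that resemble listed ones, but are neither listed nor needed, are in the scene too. What is shaped like the box_b but green or turquoise is not meant.

How it is judged:
On the way:
1. both boxes stand upright in the caddy, one on each side of the handle bar, let go of, while the caddy still stands on the bench (((y of box_a in the frame of caddy between 0.018 and 0.07 m and x of box_a in the frame of caddy between -0.08 and 0.08 m and z of each of box_a, box_b in the frame of caddy below 0.012 m and angle between the z axis of each of box_a, box_b and the z axis of caddy, either way round below 0.15 rad and y of box_b in the frame of caddy between -0.07 and -0.018 m and x of box_b in the frame of caddy between -0.08 and 0.08 m) or (y of box_a in the frame of caddy between -0.07 and -0.018 m and x of box_a in the frame of caddy between -0.08 and 0.08 m and z of each of box_a, box_b in the frame of caddy below 0.012 m and angle between the z axis of each of box_a, box_b and the z axis of caddy, either way round below 0.15 rad and y of box_b in the frame of caddy between 0.018 and 0.07 m and x of box_b in the frame of caddy between -0.08 and 0.08 m)) and height (world z) of caddy below 0.006 m and angle between caddy's own z axis and vertical below 0.05 rad and contact force between the fingers and box_a below 0.1 N and contact force between the fingers and box_b below 0.1 N), for 0.2 s.
At the end, for the whole second after the job is handed in: Held by the fingers alone: underside 70-140 mm up, level within 0.09 rad, still (0.02 m/s, 0.12 rad/s). Boxes upright (0.15 rad) on its floor, one each side of the bar (18-70 mm off it, within 80 mm of mid-length), untouched. Jar, bottle, beaker upright, moved under 30 mm (((y of box_a in the frame of caddy between 0.018 and 0.07 m and x of box_a in the frame of caddy between -0.08 and 0.08 m and z of each of box_a, box_b in the frame of caddy below 0.012 m and angle between the z axis of each of box_a, box_b and the z axis of caddy, either way round below 0.15 rad and y of box_b in the frame of caddy between -0.07 and -0.018 m and x of box_b in the frame of caddy between -0.08 and 0.08 m) or (y of box_a in the frame of caddy between -0.07 and -0.018 m and x of box_a in the frame of caddy between -0.08 and 0.08 m and z of each of box_a, box_b in the frame of caddy below 0.012 m and angle between the z axis of each of box_a, box_b and the z axis of caddy, either way round below 0.15 rad and y of box_b in the frame of caddy between 0.018 and 0.07 m and x of box_b in the frame of caddy between -0.08 and 0.08 m)) and height (world z) of caddy between 0.07 and 0.14 m and angle between caddy's own z axis and vertical below 0.09 rad and linear speed of caddy below 0.02 m/s and angular speed of caddy below 0.12 rad/s and contact force between the fingers and caddy above 2 N and contact force between each of tray, jar, bottle, beaker and caddy below 0.1 N and contact force between the fingers and box_a below 0.1 N and contact force between the fingers and box_b below 0.1 N and distance of each of jar, bottle, beaker from where it was at the start of the episode below 0.03 m and angle between each of jar, bottle, beaker's own z axis and vertical below 0.2 rad); the arm keeps its last pose, push and grip.
It fails at once if the round jar was disturbed (moved over 30 mm or tipped) (distance of jar from where it was at the start of the episode above 0.03 m or angle between jar's own z axis and vertical above 0.3 rad).
It fails at once if the bottle was disturbed (moved over 30 mm or tipped) (distance of bottle from where it was at the start of the episode above 0.03 m or angle between bottle's own z axis and vertical above 0.3 rad).
It fails at once if the beaker was disturbed (moved over 30 mm or tipped) (distance of beaker from where it was at the start of the episode above 0.03 m or angle between beaker's own z axis and vertical above 0.3 rad).
It fails at once if the caddy was tipped by more than 0.3 rad (angle between caddy's own z axis and vertical above 0.3 rad).
It fails at once if a substrate box was dropped (falling freely from more than about 25 mm) ((linear speed of box_a above 0.7 m/s and contact force between the fingers and box_a below 0.05 N) or (linear speed of box_b above 0.7 m/s and contact force between the fingers and box_b below 0.05 N)).
It also fails if it takes over 72 s, if anything falls off the work surface, if the arm or the gripper's body presses on something with over 40 N, if the wrist force passes 120 N, or if a joint passes its speed limit or range.

## Robot

A 7-joint arm with a two-finger parallel gripper is mounted at the origin on the work surface. World frame = base frame: x ahead of the robot, y to its left, z up, the work surface at z = 0. Lengths are in m, angles in rad, forces in N, time in s.
With the tool pointing down it reaches from about 0.4 to 0.85 m from the base axis. Payload 6.9 kg.
Tool frame: the origin (TCP) lies midway between the tips of the shut fingers; the grasp point (between the pads) lies behind it (ctrl.pinch_z is the z of the grasp point in the tool frame, in m); z points along the fingers, y is the line along which they close (so a half turn about z gives the same grasp; the last joint's range is limited). The gripper opens to 85 mm and grips with 20 to 120 N. Pads are 22 mm wide; open, the fingers measure 114 mm over their backs; the gripper's body (76 mm by 85 mm) begins 54 mm behind the grasp point. The pads swing forward as they close: fully open they stand 13 mm farther back than shut.
Start: joints at [1.397, 0.507, -0.238, 1.5, 0.126, 1.149, -0.155], TCP at [0.173, -0.601, 0.231] pointing down, gripper open.
Joint ranges: [-3.08, 3.08], [-0.24, 2.05], [-1.43, 1.35], [0, 2.5], [-1.52, 4.66], [0.17, 1.96], [-2.89, 2.89]. Speed limits (rad/s): [2.39, 2.39, 3.14, 3.14, 3.14, 3.14, 3.14].

## Interface

Orientations are given as a unit quaternion [w, x, y, z].
In Python, from station import ctrl, get_state, vision, ticket, models gives the robot as it stands. Calls block until the motion is done:
- ctrl.movep(position, orientation): joint-space move of the TCP to a pose.
- ctrl.movel(position, frame=None, max_speed=0.15): straight line of the TCP; frame=None keeps the orientation; max_speed is the mean speed in m/s.
- ctrl.set_joints(angles): joint-space move.
- ctrl.ungrasp() and ctrl.close_gripper(force=None): open the fingers fully, or close them until they stop; force is the grip in N (None keeps the last).
- ctrl.pause(seconds).
- ctrl.ik(position, orientation): joint angles nearest the present ones, or None.
- get_state(): the state.
- vision.grab_frame(name): name is "scene" or "top" or "wrist"; returns (picture, depth): 480x640x3 uint8, blue, green, red; 480x640 float32, m along the optical axis (not along the pixel's ray), 0 where there is no reading.
- vision.camera_info(name): a dict with "mtx" (3x3 intrinsics, pixels), "R" (3x3) and "t" (3): a world point X has camera coordinates R X + t; the wrist camera has in their place "hand_eye" (4x4, takes a point from camera to tool coordinates, whose origin is the TCP and whose axes are the flange's). Camera axes: x right, y down, z forward; pixel columns grow to the right and rows downward; lengths in m; the calibration is good to about 2 mm. A picture is of the moment at which its call begins: read the wrist's pose just before it. camera_info takes no time and is no camera call.
A pose or a line that the arm cannot do raises ctrl.Unreachable and nothing moves.
- ticket.close_job(): hands the job in; it is judged then, once.
Trained networks look in the newest picture that a camera, given by its name, has taken for a name from the list of things; names that differ only in an ending like _2 or _b are one class to them, and where a whole thing is asked for, a point or a joint stands for the part that bears it (a point fixed in the world has none). Each returns a list of dicts, best first, with "p" (0 to 1); they miss things now and then, are a little off and sometimes report something else, mostly with a low value. They report only what shows in the picture. A call takes as long as a camera call. They do not tell look-alikes from the thing itself.
- models.recognise(camera, target): "point" ([column, row] in pixels, amid what is visible of it).
- models.masks_of(camera, target): "mask" (480x640 bool, what is visible of it) and "point" ([column, row] in pixels, amid what is visible of it).
The state is a dict: "time": time; "qpos": joint angles; "qd": joint speeds; "tau": joint torques, N m; "tcp_pos": TCP position; "eef_rot": TCP orientation; "contact_force": force on the tool from outside, world axes, zero at the start; "wrist_torque": the same for the moment, N m; "width": finger opening in m; "gripper_force": force on a finger pad.
Only numpy, scipy, OpenCV 4.12 (cv2) and the standard library are available. Lean on these libraries where they do the work, as an engineer would, in place of code of your own. Each camera call takes 0.05 s, during which the arm holds its last target. There are 200 camera calls.

## Working session

There is one attempt and no reset: what is moved stays moved. The work goes in short steps, each a Python script; the robot and the scene stay as the last script left them, time stands still between calls to the robot, and variables do not carry over. Pictures are saved under pics/ and viewed, at most 10 in all, crops included, and the job is handed in when it is done.

```bash
ls; mkdir -p pics
python3 - <<'E'
from station import ctrl,get_state,vision,models
import cv2,numpy as np
s=get_state();print(s["time"],s["tcp_pos"],s["eef_rot"],s["width"],ctrl.pinch_z)
ims=[]
for n in("scene","top"):
    im,d=vision.grab_frame(n);cv2.imwrite(f"pics/{n}0.png",im);np.savez(f"{n}0.npz",d=d,im=im)
    i=vision.camera_info(n);print(n,i["mtx"],i["R"],i["t"])
    for t in("box_a","jar","caddy","caddy_bar","tray","bottle","beaker"):
        print(t,[(np.round(r["point"]).tolist(),round(r["p"],2)) for r in models.recognise(n,t)])
print(vision.camera_info("wrist"))
E
```

```text
pics
0.0 [ 0.172368   -0.60026001  0.23043212] [-8.54967147e-04  9.90231074e-01  1.39433385e-01 -1.45668277e-04] 0.08542478117522682 -0.0187
scene [[448.31272327   0.         321.83635183]
 [  0.         448.31272327 230.39591546]
 [  0.           0.           1.        ]] [[-0.70947737  0.70457626 -0.01463431]
 [ 0.47339249  0.46109675 -0.75052604]
 [-0.52205499 -0.53940901 -0.66067882]] [ 0.34663314 -0.25933302  1.26807364]
box_a [([366.0, 246.0], 0.95), ([423.0, 308.0], 0.85), ([417.0, 395.0], 0.7), ([532.0, 301.0], 0.63), ([364.0, 356.0], 0.57)]
jar [([402.0, 271.0], 0.68)]
caddy [([256.0, 186.0], 0.64)]
caddy_bar [([258.0, 192.0], 0.69)]
tray [([397.0, 290.0], 0.92)]
bottle [([253.0, 275.0], 0.97)]
beaker [([191.0, 232.0], 0.91)]
top [[551.11146368   0.         322.44709402]
 [  0.         551.11146368 241.37307857]
 [  0.           0.           1.        ]] [[ 0.02535059 -0.99967685 -0.00188365]
 [-0.9898136  -0.02483632 -0.14018626]
 [ 0.14009418  0.00541827 -0.99012336]] [0.06511883 0.57303805 1.40608963]
box_a [([199.0, 190.0], 0.75), ([235.0, 189.0], 0.71), ([297.0, 261.0], 0.62), ([225.0, 240.0], 0.56), ([175.0, 301.0], 0.49), ([264.0, 255.0], 0.43)]
jar []
caddy []
caddy_bar [([423.0, 260.0], 0.75)]
tray [([267.0, 256.0], 0.85), ([294.0, 264.0], 0.42)]
bottle [([330.0, 177.0], 0.63)]
beaker [([396.0, 172.0], 0.69)]
{'mtx': array([[363.89289214,   0.        , 313.75844294],
       [  0.        , 363.89289214, 232.28247869],
       [  0.        ,   0.        ,   1.        ]]), 'hand_eye': array([[-1.86164307e-04, -9.59975996e-01, -2.80082226e-01,
         7.07450175e-02],
       [ 9.99999982e-01, -1.89883299e-04, -1.38562680e-05,
         9.98266198e-05],
       [-3.98812524e-05, -2.80082224e-01,  9.59976013e-01,
        -1.42676368e-01],
       [ 0.00000000e+00,  0.00000000e+00,  0.00000000e+00,
         1.00000000e+00]])}
```

View pics/scene0.png

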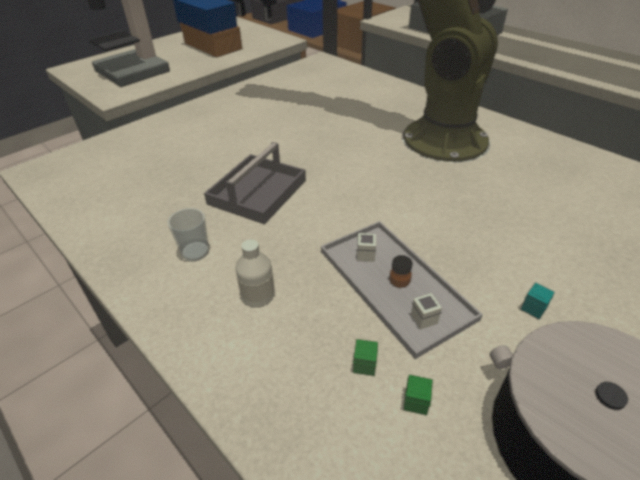

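View pics/top0.png

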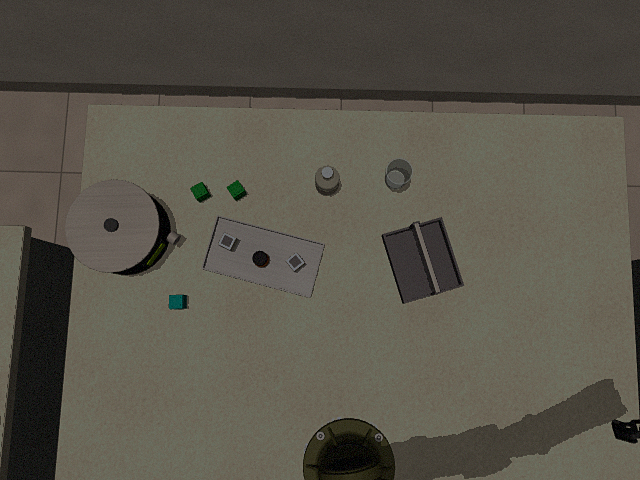

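The scene picture shows the white boxes at about (366,246) and (426,310), with the jar between them at (401,270). In the top picture the boxes are at (228,242) and (296,262), the jar at (261,259), and the caddy at (423,260) with its bar running from (417,224) to (434,294). The green and turquoise cubes are decoys, so I'll measure the tray things from depth.

```bash
cat > h.py <<'E'
from station import ctrl,get_state,vision,models,ticket
import cv2,numpy as np
from scipy.spatial.transform import Rotation as Ro
def rot(q): return Ro.from_quat(np.r_[q[1:],q[0]])
def down(yaw):  # tool z down, closing axis (tool y) at angle yaw+90 => tool x at yaw
    q=(Ro.from_euler('z',yaw)*Ro.from_euler('x',np.pi)).as_quat(); return np.r_[q[3],q[:3]]
def cloud(name,im=None,d=None,st=None):
    if im is None:
        st=get_state(); im,d=vision.grab_frame(name)
    i=vision.camera_info(name);K=i["mtx"];v,u=np.mgrid[:480,:640]
    P=np.stack([(u-K[0,2])/K[0,0]*d,(v-K[1,2])/K[1,1]*d,d],-1)
    if name=="wrist":
        P=P@i["hand_eye"][:3,:3].T+i["hand_eye"][:3,3]
        P=P@rot(st["eef_rot"]).as_matrix().T+st["tcp_pos"]
    else: P=(P-i["t"])@i["R"]
    P[d<=0]=np.nan
    return im,P
def rect(P,m):
    p=P[m][:,:2];r=cv2.minAreaRect((p*1000).astype(np.float32))
    return np.round(r[0],1),np.round(r[1],1),round(r[2],1)
def comps(P,zlo,zhi,mask,minpix=20):
    m=((P[...,2]>zlo)&(P[...,2]<zhi)&mask).astype(np.uint8)
    n,l,s,_=cv2.connectedComponentsWithStats(m)
    return [(l==k) for k in range(1,n) if s[k,4]>=minpix]
E
python3 - <<'E'
from h import *
for n in("top","scene"):
    z=np.load(n+"0.npz");im,P=cloud(n,z["im"],z["d"])
    x,y=P[...,0],P[...,1]
    reg=(x>.2)&(x<.85)&(abs(y)<.55)
    for nm,lo,hi in(("z38-60",.038,.06),("bar z>76",.076,.1),("bottle/spin",.11,.15)):
        for m in comps(P,lo,hi,reg):
            print(n,nm,rect(P,m),"z med",np.round(np.median(P[...,2][m])*1000,1),m.sum(), im[m].mean(0).round())
    m=reg&(abs(P[...,2])<.004);print("bench z",np.median(P[...,2][m]))
E
```

```text
top z38-60 (array([ 767.3, -118.9]), array([58.3, 31.8]), 68.9) z med 50.0 81 [58. 65. 64.]
top z38-60 (array([705.8, 314.3]), array([37.9, 36.1]), 34.9) z med 46.2 185 [21. 66. 11.]
top z38-60 (array([ 726.5, -105.1]), array([45.8, 11.4]), 74.8) z med 46.8 25 [68. 72. 72.]
top z38-60 (array([699.3, 410.8]), array([36.5, 36.4]), 32.3) z med 45.8 187 [22. 65. 12.]
top z38-60 (array([712.7,  73. ]), array([61.4, 23.9]), 88.3) z med 50.7 46 [33. 39. 42.]
top z38-60 (array([608.5, 482.7]), array([114.6,  41.1]), 13.1) z med 52.9 180 [30. 32. 35.]
top z38-60 (array([564.8, 329.6]), array([38., 36.]), 65.8) z med 49.7 203 [77. 77. 79.]
top z38-60 (array([522.4, 241.9]), array([37.5, 34.7]), 47.1) z med 55.4 162 [15. 15. 18.]
top z38-60 (array([515.4, 150. ]), array([36.4, 36. ]), 40.4) z med 50.0 198 [81. 80. 82.]
top z38-60 (array([404.6, 454.1]), array([33.5, 37.2]), 1.6) z med 46.5 198 [70. 76.  4.]
top bar z>76 (array([ 753.3, -113.5]), array([70.6, 68.3]), 2.4) z med 87.9 195 [79. 85. 84.]
top bar z>76 (array([734. ,  73.1]), array([61.8, 59.8]), 1.8) z med 89.3 275 [68. 79. 83.]
top 
[... 1582 characters left out ...]
54.3, 518.9]), array([89.4, 10.1]), 38.4) z med 49.2 348 [21. 22. 22.]
scene bar z>76 (array([ 529., -183.]), array([192.3,  19.1]), 17.6) z med 86.4 471 [105. 114. 120.]
scene bar z>76 (array([ 751.3, -112.2]), array([71.4, 71. ]), 27.2) z med 84.9 484 [121. 133. 134.]
scene bar z>76 (array([737.4,  81.4]), array([45.8, 62.1]), 61.7) z med 87.8 569 [134. 152. 157.]
scene bar z>76 (array([650.4, 517.2]), array([96.1, 11.8]), 36.2) z med 88.3 423 [21. 22. 23.]
scene bottle/spin (array([732.4,  74. ]), array([29.3, 28. ]), 11.6) z med 128.3 277 [139. 156. 156.]
scene bottle/spin (array([585.7, 519.2]), array([207.7,  61.5]), 0.0) z med 121.8 4610 [133. 144. 152.]
bench z -0.0004754846426435694
```

Top and scene agree to within 2 mm:

| Thing | x, y (mm) | Yaw | Top height (mm) | Expected (mm) |
|---|---|---|---|---|
| Box 1 | 564.5, 330 | 65.5° | 50 | 46+4 |
| Box 2 | 515, 151 | 40.7° | 50 | 46+4 |
| Jar | 522, 243 | – | – | – |
| Caddy bar | 530, -183.6 | 17.65° | 88 | 89 |

I'll pick the first box.

```bash
cat >> h.py <<'E'
C=np.array([.530,-.1836]);TH=np.radians(17.65)
def cad(x,y): return C+np.array([x*np.cos(TH)-y*np.sin(TH),x*np.sin(TH)+y*np.cos(TH)])
def go(xy,z,yaws):
    best=None
    q0=np.array(get_state()["qpos"])
    for y in yaws:
        q=ctrl.ik([*xy,z],down(np.radians(y)))
        if q is None: continue
        c=np.abs(np.array(q)-q0).max()
        if best is None or c<best[0]: best=(c,y,q)
    print("yaw",best[1],"q",np.round(best[2],2)); ctrl.movep([*xy,z],down(np.radians(best[1])))
def st():
    s=get_state();print("t",round(s["time"],2),"tcp",np.round(s["tcp_pos"],4),"w",round(s["width"],4),"gf",np.round(s["gripper_force"],1),"cf",np.round(s["contact_force"],1))
def pick(xy,yaws):
    go(xy,.20,yaws);st();ctrl.movel([*xy,.08],max_speed=.2);ctrl.movel([*xy,.017],max_speed=.1);st()
    ctrl.close_gripper(30);st();ctrl.movel([*xy,.03],max_speed=.06);ctrl.movel([*xy,.20],max_speed=.2);st()
E
python3 - <<'E'
from h import *
pick([.5645,.3305],[65.5,-114.5])
cv2.imwrite("pics/w1.png",vision.grab_frame("wrist")[0])
for nm,xy,ys in(("B",[.5152,.1508],[40.7,130.7,-139.3,-49.3]),("pl",cad(0,.052),[107.65,-72.35]),("pl2",cad(0,-.052),[107.65,-72.35]),("bar",C,[17.65,197.65])):
    for y in ys: print(nm,y,[None if q is None else np.round(q,2) for q in [ctrl.ik([*xy,z],down(np.radians(y))) for z in(.2,.02)]])
E
```

```text
yaw 65.5 q [-0.08  0.7  -0.92  1.46  0.57  1.26 -1.48]
t 4.32 tcp [0.5651 0.3296 0.1999] w 0.085 gf 0.0 cf [ 0.7  0.5 -0. ]
t 5.85 tcp [0.5646 0.3309 0.0173] w 0.085 gf 0.0 cf [-0.  -0.   0.5]
t 6.36 tcp [0.5648 0.3307 0.0175] w 0.0358 gf 30.8 cf [-0.1 -0.1  3.3]
t 7.72 tcp [0.5641 0.3298 0.1987] w 0.0357 gf 30.3 cf [ 0.2 -0.9  0.9]
B 40.7 [array([ 0.25,  0.51, -0.89,  1.78,  0.45,  1.07, -1.66]), array([ 0.11,  0.72, -0.7 ,  1.97,  0.71,  0.71, -1.89])]
B 130.7 [array([ 0.42,  0.67, -1.29,  1.77,  0.69,  1.24, -0.35]), array([ 0.29,  0.86, -1.05,  1.97,  0.97,  0.93, -0.57])]
B -139.3 [array([ 0.4 ,  0.64, -1.22,  1.77,  0.65,  1.2 ,  1.27]), array([ 0.39,  1.06, -1.37,  1.97,  1.15,  1.22,  0.84])]
B -49.3 [array([-0.44,  0.4 ,  0.16,  1.78, -0.07,  0.96, -2.68]), array([-0.43,  0.64,  0.16,  1.98, -0.19,  0.53, -2.58])]
pl 107.65 [array([ 0.95,  0.63, -1.23,  1.79,  0.64,  1.19, -0.16]), array([ 0.81,  0.84, -1.01,  1.98,  0.94,  0.89, -0.41])]
pl -72.35 [array([ 0.47,  0.4 , -0.37,  1.79,  0.17,  0.98, -2.81]), array([ 0.11,  0.64,  0.16,  1.99, -0.19,  0.53, -2.44])]
pl2 107.65 [array([ 1.02,  0.72, -1.19,  1.63,  0.69,  1.28,  0.01]), array([ 0.94,  0.91, -1.03,  1.81,  0.93,  1.  , -0.18])]
pl2 -72.35 [array([ 0.6 ,  0.5 , -0.37,  1.63,  0.2 ,  1.05, -2.66]), array([ 0.54,  0.7 , -0.28,  1.82,  0.3 ,  0.66, -2.75])]
bar 17.65 [array([ 0.82,  0.53, -0.83,  1.72,  0.44,  1.09, -1.42]), array([ 0.7 ,  0.74, -0.66,  1.91,  0.66,  0.73, -1.61])]
bar 197.65 [array([ 0.99,  0.68, -1.23,  1.71,  0.68,  1.24,  1.48]), array([ 0.99,  1.07, -1.37,  1.9 ,  1.14,  1.24,  1.1 ])]
```

View pics/w1.png

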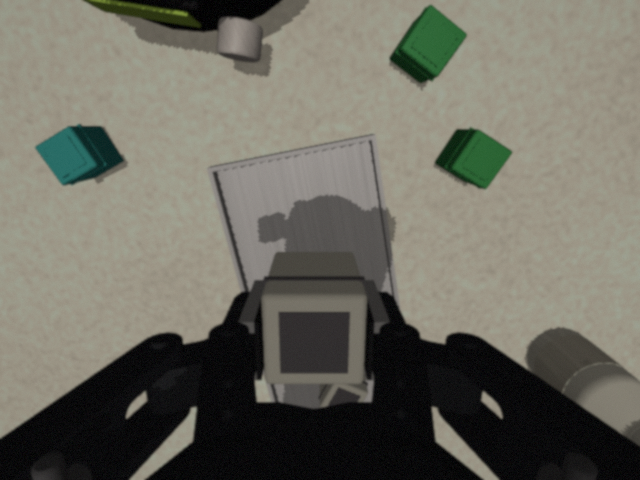

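The box is held square between the fingers, lid at (313,330), width 35.8 mm. Next I'll place it on the +y side.

```bash
cat >> h.py <<'E'
def place(y):
    xy=cad(0,y);go(xy,.20,[107.65,-72.35]);st()
    ctrl.movel([*xy,.08],max_speed=.15);ctrl.movel([*xy,.026],max_speed=.06);st();ctrl.movel([*xy,.0203],max_speed=.03);st()
    ctrl.ungrasp();st();ctrl.movel([*xy,.06],max_speed=.08);ctrl.movel([*xy,.20],max_speed=.25);st()
E
python3 - <<'E'
from h import *
place(.052)
im,P=cloud("top");cv2.imwrite("pics/t2.png",im[180:340,150:490])
reg=(P[...,0]>.4)&(P[...,0]<.65)&(P[...,1]>-.32)&(P[...,1]<.1)
for lo,hi in((.045,.06),(.076,.1)):
    for m in comps(P,lo,hi,reg): print(rect(P,m),np.median(P[...,2][m]),im[m].mean(0).round())
print(cad(0,.052))
E
```

```text
yaw 107.65 q [ 0.95  0.63 -1.23  1.79  0.64  1.19 -0.16]
t 9.48 tcp [ 0.5146 -0.133   0.2001] w 0.0361 gf 30.4 cf [ 0.4  0.1 -0.8]
t 11.48 tcp [ 0.5145 -0.134   0.0263] w 0.0358 gf 30.3 cf [0.1 0.1 0.4]
t 11.82 tcp [ 0.5141 -0.1341  0.0202] w 0.0361 gf 30.3 cf [-0.3 -0.4 -1.2]
t 12.37 tcp [ 0.5143 -0.134   0.0203] w 0.085 gf 0.0 cf [-0.3 -0.3 -0. ]
t 13.72 tcp [ 0.5135 -0.1345  0.1989] w 0.0857 gf 0.0 cf [-0.3 -0.2 -0.6]
(array([ 515.8, -134.6]), array([35.7, 35.8]), 18.3) 0.05214184959464956 [63. 67. 69.]
(array([ 451.9, -208.8]), array([24.6, 18.2]), 23.9) 0.08847111925452229 [49. 52. 57.]
[ 0.51423352 -0.13404783]
```

Depth puts the box at (515.8, -134.6) mm, aligned and with its top at 52 mm, so it is standing on the caddy floor. Now the second box.

Run:
```python
from h import *
pick([.5152,.1508],[130.7,40.7])
if get_state()["width"]>.03:
    place(-.052)
    xy=cad(-.0,.0)
    go(C+[0,.25],.3,[107.65,17.65])
    for n in("top","scene"):
        im,P=cloud(n);cv2.imwrite(f"pics/{n}3.png",im)
        reg=(P[...,0]>.4)&(P[...,0]<.65)&(P[...,1]>-.32)&(P[...,1]<-.05)
        for lo,hi in((.045,.06),(.076,.1)):
            for m in comps(P,lo,hi,reg): print(n,rect(P,m),np.median(P[...,2][m]),im[m].mean(0).round())
    print(cad(0,-.052));st()
```

```text
yaw 130.7 q [ 0.41  0.65 -1.25  1.77  0.66  1.22 -0.32]
t 14.88 tcp [0.5156 0.1491 0.1993] w 0.0849 gf 0.0 cf [-0.1 -0.2 -0.3]
t 16.41 tcp [0.5154 0.1512 0.0174] w 0.0854 gf 0.0 cf [ 0.1 -0.6  1.1]
t 16.92 tcp [0.5155 0.1509 0.0174] w 0.0354 gf 30.7 cf [ 0.2 -0.3  5.2]
t 18.28 tcp [0.5147 0.1502 0.1988] w 0.0356 gf 30.3 cf [-0.3 -1.1 -1.2]
yaw 107.65 q [ 1.02  0.72 -1.19  1.63  0.69  1.28  0.01]
t 19.72 tcp [ 0.5462 -0.2311  0.2003] w 0.0358 gf 30.2 cf [-0.3  0.4  0.4]
t 21.72 tcp [ 0.5461 -0.2331  0.0263] w 0.0356 gf 30.2 cf [ 0.9 -0.1 -0.6]
t 22.06 tcp [ 0.5456 -0.2332  0.0201] w 0.0357 gf 30.2 cf [-0.2  0.3 -0. ]
t 22.6 tcp [ 0.5458 -0.2332  0.0203] w 0.0857 gf 0.0 cf [-0.1 -0.3  0.4]
t 23.96 tcp [ 0.5451 -0.2334  0.1991] w 0.0854 gf 0.0 cf [-0.4 -0.2  0. ]
yaw 107.65 q [ 0.59  0.53 -1.25  1.61  0.51  1.37 -0.41]
top (array([ 546.6, -231.6]), array([36.2, 36. ]), 18.1) 0.05243466561975348 [91. 91. 93.]
top (array([ 549.9, -176.5]), array([148.7,  18.8]), 16.7) 0.08798085837731336 [ 90.  96. 103.]
scene (array([ 442.8, -210. ]), array([ 8.3, 19. ]), 29.1) 0.05289287834146915 [74. 81. 85.]
scene (array([ 546.3, -236.1]), array([38. , 28.3]), 20.0) 0.05105242824347676 [122. 133. 136.]
scene (array([ 512.9, -133.3]), array([40.3, 36.6]), 15.8) 0.05093028666111772 [120. 132. 133.]
scene (array([ 618.9, -154. ]), array([ 7.7, 20.1]), 31.4) 0.052375300526422655 [64. 67. 70.]
scene (array([ 528.8, -183.2]), array([191.8,  21. ]), 17.7) 0.08653458573985143 [107. 117. 123.]
[ 0.54576648 -0.23315217]
t 25.26 tcp [0.5304 0.0643 0.299 ] w 0.085 gf 0.0 cf [-0.1  0.5 -0.8]
```

View pics/scene3.png

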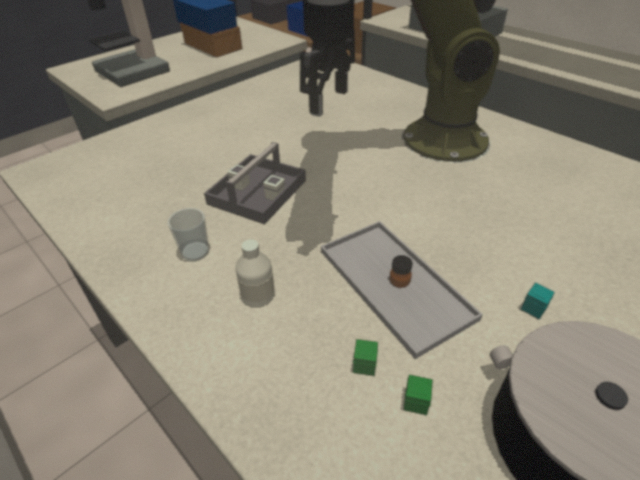

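Both boxes stand in the caddy, one on each side of the bar, at about (274,182) and (238,172). The jar is still at (401,270), and the caddy hasn't moved. Next I'll grip the bar and lift.

Run:
```python
from h import *
xy=C
go(xy,.20,[17.65,197.65]);ctrl.movel([*xy,.11],max_speed=.15);ctrl.movel([*xy,.0625],max_speed=.06);st()
ctrl.close_gripper(80);st()
if get_state()["width"]>.008:
    ctrl.movel([*xy,.0825],max_speed=.03);st();ctrl.movel([*xy,.1635],max_speed=.05);ctrl.pause(1);st()
    for n in("top","scene"):
        im,P=cloud(n);cv2.imwrite(f"pics/{n}4.png",im)
        reg=(P[...,0]>.38)&(P[...,0]<.68)&(P[...,1]>-.34)&(P[...,1]<-.03)
        for m in comps(P,.143,.158,reg): print(n,rect(P,m),np.median(P[...,2][m]))
        m=(P[...,2]>.125)&(P[...,2]<.141)&reg;  # caddy rim plane
        A=np.c_[P[m][:,:2],np.ones(m.sum())];print("rim plane",np.linalg.lstsq(A,P[m][:,2],rcond=None)[0],m.sum())
```

```text
yaw 17.65 q [ 0.8   0.52 -0.8   1.72  0.41  1.08 -1.39]
t 28.0 tcp [ 0.5303 -0.1835  0.0627] w 0.0854 gf 0.0 cf [ 0.2  0.5 -0.2]
t 28.68 tcp [ 0.53   -0.1837  0.0628] w 0.0104 gf 78.3 cf [-1.2  0.4  4.2]
t 29.49 tcp [ 0.5299 -0.1837  0.0824] w 0.0107 gf 77.9 cf [ 0.2  0.3 -4.1]
t 32.26 tcp [ 0.53   -0.1836  0.1635] w 0.0108 gf 77.9 cf [ 0.4 -0.  -5.4]
top (array([ 515.6, -134.2]), array([36.5, 35.7]), 17.8) 0.15238036649858047
rim plane [-0.00229026 -0.00466764  0.13475563] 482
scene (array([ 443.2, -210.8]), array([ 5.6, 19.1]), 21.3) 0.15041991682432862
scene (array([ 548.5, -240.1]), array([38.1, 20.4]), 15.7) 0.15172194820545437
scene (array([ 514.1, -132.6]), array([38.5, 36.1]), 14.9) 0.15129881192169742
scene (array([ 617.6, -154.3]), array([ 7.5, 20.2]), 31.4) 0.15018124272643185
rim plane [-0.00188322  0.00117769  0.13299507] 1200
```

View pics/scene4.png

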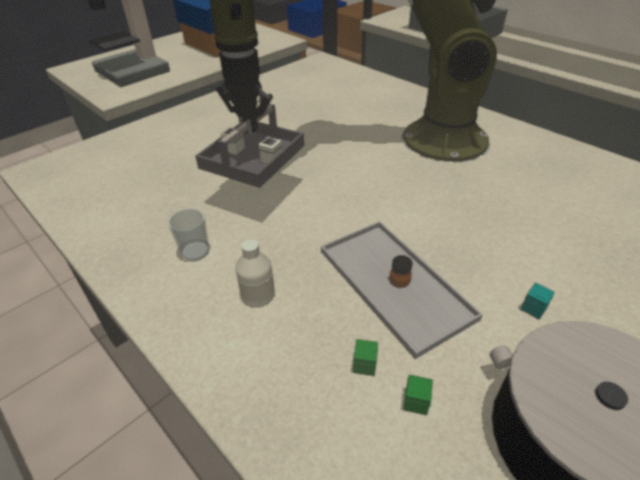

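The caddy hangs level: the rim at about 134 mm puts the underside at about 100 mm. Both boxes stand upright in it, at about (270,145) and (235,142), and the bystanders haven't moved.

```bash
python3 -c "
from h import *
st();print(ticket.close_job())"
```

```text
t 32.36 tcp [ 0.53   -0.1836  0.1635] w 0.0104 gf 77.9 cf [-0.1 -0.1 -4.2]
the job is handed in; nothing more can be done
None
```

I handed the job in at about 32 s of the 72 s, with the arm holding the loaded caddy level about 10 cm above the bench, a box upright on each side of the bar, and the jar, bottle and beaker where they were; the hand-in returned no verdict.

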